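# Shut one drawer to free the other, then fetch the standard bottle

### The job

The left drawer of the small white two-drawer cabinet was left open, and the interlock will not let the right one out until the left is fully home. Push the left drawer gently through its catch until it is home, open the right drawer, lift the small amber bottle straight up out of its pocket by the cap, and stand it upright in the steel tray, without letting it drop. Leave the left drawer shut (the right one may stay open), never push or pull hard on the cabinet, and do not disturb the other things.

Things in the scene. Friction and masses are not known exactly. Their poses are not given: they have to be found in the camera images.
- cabinet: White cabinet, fixed, 200 deep (x) x 270 wide (y) x 105 mm high, two drawers side by side (centres y = +67 left, -67 right). Origin: centre of its underside; x points from front to back, y to the left as you face it; the drawer face is x = -100 mm. Only one drawer can be out at a time. Pushing on at the end stop or pulling a locked drawer with more than 45 N is forcing it; 0.5 m/s is slamming.
- left_drawer (a joint): Left drawer, m, grows as it comes out (cabinet -x); 0 = front level with the cabinet face, 0.125 = fully out. Starts out; drag 1 to 3 N. Home, a firm stop, is unknown: anywhere from 0 to 0.018 (front proud). From 14 to 6 mm before home a spring catch resists (7 to 10 N), then snaps it in and holds it. If it is over 1.5 mm short of home, the right drawer stays locked.
- right_drawer (a joint): Right drawer, m, grows as it comes out; 0 = shut, level with the cabinet face (its start); 0.125 = fully out. A like spring catch (up to 10 N over the first 6 mm) must be overcome. While the left drawer is not home it stops dead after 2 to 20 mm. It must be out 90 mm or more for reaching the bottle.
- left_drawer_handle (a point): Middle of the left drawer's bow handle: level steel bar 10 mm thick along the cabinet's y, 80 mm over the legs (64 straight), axis 42 mm in front of the drawer front (37 mm clear behind the bar), 82 mm above the worktop, 23 mm below the cabinet's top; free from above.
- right_drawer_handle (a point): Middle of the right drawer's bow handle, same shape and size as the left.
- bottle: Small amber bottle, black cap, 72 mm high, about 90 g, body 38 mm across, cap 25 mm across, 62 to 72 mm above the base. Origin: centre of its base, z up. It stands in the right drawer in a pocket 40.5 mm wide, 46 mm deep in a grey block, 52 mm behind the drawer's outer front, on its middle line, base 14 mm above the worktop.
- pocket (a point): Centre of the pocket's mouth in the right drawer's grey block, 60 mm above the worktop, moving with the drawer; only the bottle's shoulder and cap stand out of it. The drawer's side walls end 68 mm above the worktop, 108 mm apart inside; the drawer front rises to 95 mm.
- tray: Shallow open steel tray, fixed, 80 (x) x 100 (y) x 14 mm high, walls and floor 3 mm. Origin: centre of its underside. Beyond it tall instruments (410 mm high, fixed) fill the worktop at x > 0.55 m, y < 0.10 m of the robot frame: come to the tray from the robot's side.
- beaker: Bystander: empty glass beaker, 53 mm across, 70 mm high. Origin: centre of its base.
- big_bottle: Bystander: larger amber bottle, 46 mm across, 88 mm high, standing on the worktop. Origin: centre of its base. Not the one wanted.
- tin: Bystander: white tub with a screw lid, 53 mm across, 42 mm high. Origin: centre of its base.

How it is judged:
By the outcome, as a careful person would: the job done as asked, in the order asked, and still so for the second after the job is handed in, with the robot touching nothing.
It also fails if it takes over 59 s, if anything falls off the work surface, if the arm or the gripper's body presses on something with over 40 N, if the wrist force passes 120 N, or if a joint passes its speed limit or range.

### The arm

A 6-joint arm with a two-finger parallel gripper is mounted at the origin on a cart in front of the work surface, level with it; the furniture and walls round the work are solid. World frame = base frame: x ahead of the robot, y to its left, z up, the work surface at z = 0. Lengths are in mm, angles in degrees, forces in N, time in s.
With the tool pointing down it reaches from about 300 to 850 mm from the base axis. Payload 4.2 kg.
Tool frame: the origin (TCP) lies at the very end of the fingers, on their centre line; the grasp point (between the pads) lies 19 mm behind it (hold_point_z is the z of the grasp point in the tool frame, in mm); z points along the fingers, y is the direction in which the jaws open and shut (so a half turn about z gives the same grasp; the last joint's range is limited). The gripper opens to 91 mm and grips with 3 to 60 N. Pads are 32 mm wide; open, the fingers measure 118 mm over their backs; the gripper's body (76 mm by 178 mm) begins 60 mm behind the grasp point.
Start: joints at [-66.807, 18.312, 89.639, -0, 72.044, -1.146], TCP at [236.985, -523.91, 213.976] pointing down, gripper open.
Joint ranges: [-177.97, 177.97], [-48.28, 115.42], [12.27, 149.76], [-77.06, 257.06], [2.81, 150.46], [-146.56, 146.56]. Speed limits (degrees/s): [147.25, 147.25, 180, 180, 180, 180].

### API

Orientations are given as [roll, pitch, yaw] about the fixed x, y, z axes, in that order (R = Rz(yaw) Ry(pitch) Rx(roll)).
In Python, from workcell import state, grab_frame, job_done, hold_point_z gives the robot as it stands. The module is installed in compiled form; this text tells all that it offers.
- The arm moves only by the shell command python3 -m creep 'ROWS' [FORCE]. ROWS is JSON, a list of rows, each a list of 7 numbers: the closure, from 0 (fully open) to 1 (shut), then the shift along the tool's x, y, z in mm, then the turn, a rotation vector about the tool's x, y, z in degrees. A call has 1 to 5 rows; each row shifts and turns the commanded pose from where the row before left it, along the tool's axes as they then stand; what a row does not reach is not made up. A row lasts 1/8 s, in which the tool goes at most 62.5 mm and 10.7 degrees, less where a joint would pass 70% of its speed; a pose out of reach is approached as far as the arm can. A call is refused whole if a number of a shift passes 62.5 or a number of a turn 10.7, either way. A call with a gripper value outside its range is refused whole. The fingers move at their own pace and stop on an object; FORCE is the grip in N (left out, the last holds). Time passes only in rows, so rows that do not move let the fingers close. It gives the time, the measured TCP pose, the force and the opening at its end, in the units of the state.
- state(): the state, without advancing time (a new reading comes with each control period).
- grab_frame(name): name is "side" or "top" or "wrist"; returns a dict with "frame" (480x640x3 uint8, red, green, blue), "fx", "fy", "cx", "cy" (pixels), "k1" (the pictures are not rectified: a ray, as slopes to the right and down, at radius r is drawn at 1 + k1 r^2 times it, then the intrinsics apply), "view" (4x4, takes a point from world to camera coordinates). Camera axes: x right, y down, z forward; pixel columns grow to the right and rows downward; lengths in mm; the calibration is good to about 2 mm. A picture is of the moment at which its call begins. There is no depth.
- job_done(): hands the job in, once; it reports no verdict.
The state is a dict: "time_s": time; "qpos": joint angles; "qvel": joint speeds; "effort": joint torques, N m; "ee_pos": TCP position; "ee_rot": TCP orientation; "force": force on the tool from outside, world axes, zero at the start; "torque": the same for the moment, N m; "gripper_width": finger opening in mm.
Only numpy, scipy, OpenCV 4.12 (cv2) and the standard library are available. Lean on these libraries where they do the work, as an engineer would, in place of code of your own. Each camera call takes 0.05 s, during which the arm holds its last target.

## Working session

There is one attempt and no reset: what is moved stays moved. The work goes in short steps, Python scripts to look and compute and a shell command to move; the robot and the scene stay as the last step left them, time stands still between calls to the robot, and variables do not carry over. Pictures are saved under pics/ and viewed, and the job is handed in when it is done.

```bash
mkdir -p pics; python3 - <<'E'
from workcell import *
import cv2,numpy as np
s=state()
for k,v in s.items(): print(k,np.round(v,3))
print(hold_point_z)
for n in ["side","top","wrist"]:
    d=grab_frame(n); cv2.imwrite(f"pics/{n}0.png",d["frame"][:,:,::-1])
    print(n,d["fx"],d["fy"],d["cx"],d["cy"],d["k1"]);print(np.round(d["view"],4).tolist())
E
```

```text
time_s 0.0
qpos [-6.6806e+01  1.8351e+01  8.9706e+01 -3.0000e-03  7.2043e+01 -1.1460e+00]
qvel [ 0.125  0.057  0.06  -0.09   0.017  0.095]
effort [-2.0000e-03 -4.1246e+01 -2.3198e+01  7.3000e-02  4.6000e-02 -0.0000e+00]
ee_pos [ 236.779 -523.439  213.127]
ee_rot [-1.7990e+02  1.0000e-03  2.4342e+01]
force [ 0.499 -1.167 -0.096]
torque [-0.013 -0.006  0.057]
gripper_width 90.717
-18.8
side 609.3520506618278 609.3520506618278 314.2600850105888 236.79367094599553 -0.11232445422460825
[[-0.9031, -0.4295, -0.001, 545.3596], [-0.2873, 0.6059, -0.7419, 147.1841], [0.3193, -0.6697, -0.6705, 1632.7672], [0.0, 0.0, 0.0, 1.0]]
top 528.6528770897626 528.6528770897626 313.5353444082602 238.1519030291443 0.026437130598109277
[[0.0037, -1.0, -0.0068, 151.8198], [-0.9932, -0.0028, -0.1167, 539.5428], [0.1167, 0.0072, -0.9931, 1427.4137], [0.0, 0.0, 0.0, 1.0]]
wrist 395.91922273259013 395.91922273259013 327.1944120645161 242.0208675902354 -0.005267874441057276
[[0.4126, -0.9109, -0.0012, -572.7296], [-0.8707, -0.3948, 0.2931, -33.8487], [-0.2675, -0.1199, -0.9561, 393.2465], [0.0, 0.0, 0.0, 1.0]]
```

View pics/side0.png

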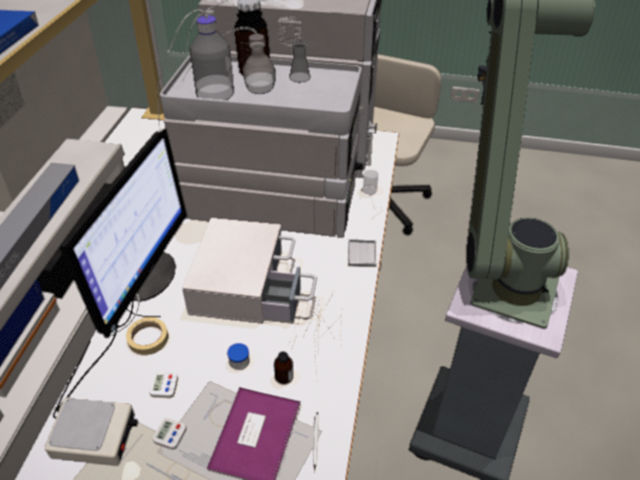

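View pics/top0.png

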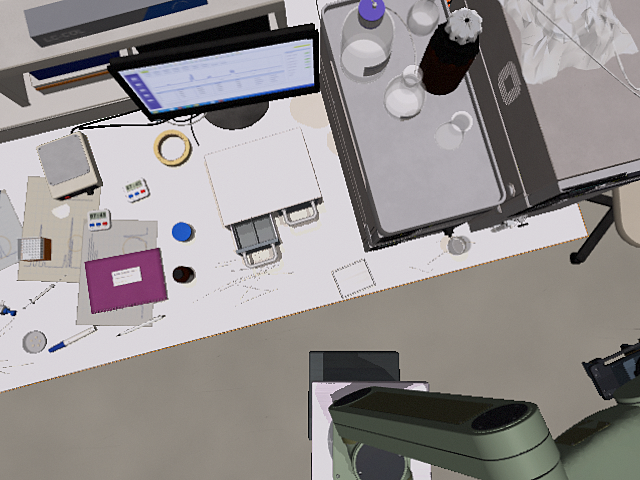

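View pics/wrist0.png

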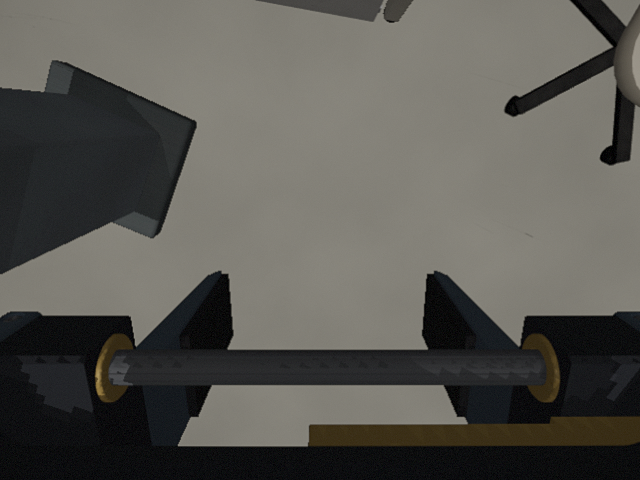

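```bash
cat > h.py <<'E'
import numpy as np, cv2
from workcell import *
def K(d): return np.array([[d["fx"],0,d["cx"]],[0,d["fy"],d["cy"]],[0,0,1.]]),np.array([d["k1"],0,0,0,0.])
def ray(d,uv):
    k,D=K(d); p=cv2.undistortPoints(np.array(uv,float).reshape(-1,1,2),k,D).reshape(-1,2)
    V=np.array(d["view"]);R=V[:3,:3];o=-R.T@V[:3,3]
    return o,np.c_[p,np.ones(len(p))]@R
def plane(d,uv,z):
    o,r=ray(d,uv); return o+r*((z-o[2])/r[:,2])[:,None]
def proj(d,P):
    k,D=K(d);V=np.array(d["view"]);r,_=cv2.Rodrigues(V[:3,:3])
    return cv2.projectPoints(np.array(P,float).reshape(-1,1,3),r,V[:3,3],k,D)[0].reshape(-1,2)
def crop(d,x0,y0,x1,y1,s,name):
    cv2.imwrite(name,cv2.resize(d["frame"][y0:y1,x0:x1,::-1],None,fx=s,fy=s,interpolation=cv2.INTER_CUBIC))
E
python3 - <<'E'
from h import *
d=grab_frame("top"); crop(d,190,115,390,305,4,"pics/t1.png")
d=grab_frame("side"); crop(d,180,210,380,350,4,"pics/s1.png")
E
```

```text
(no output)
```

View pics/t1.png

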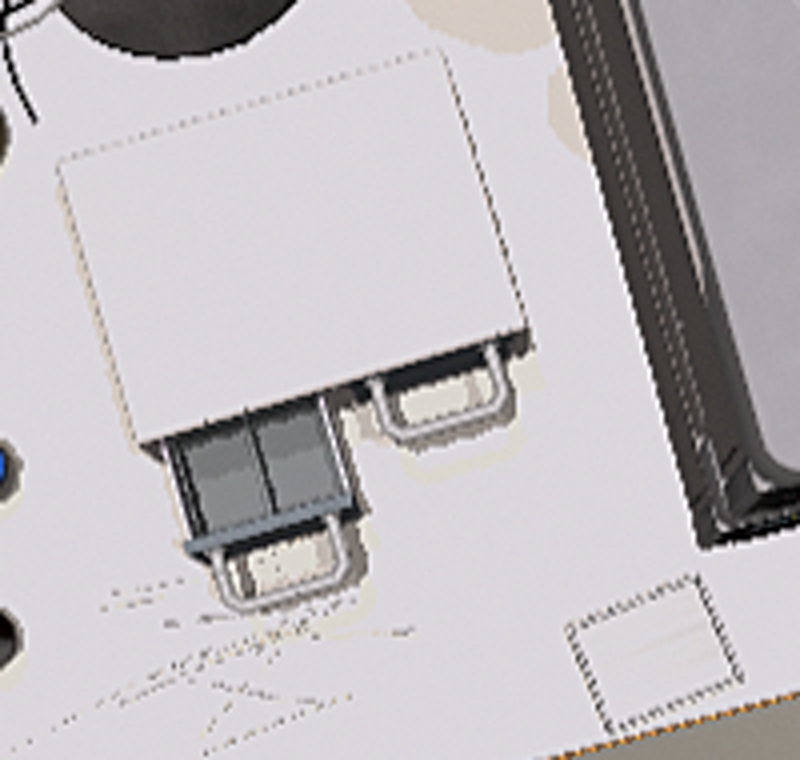

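View pics/s1.png

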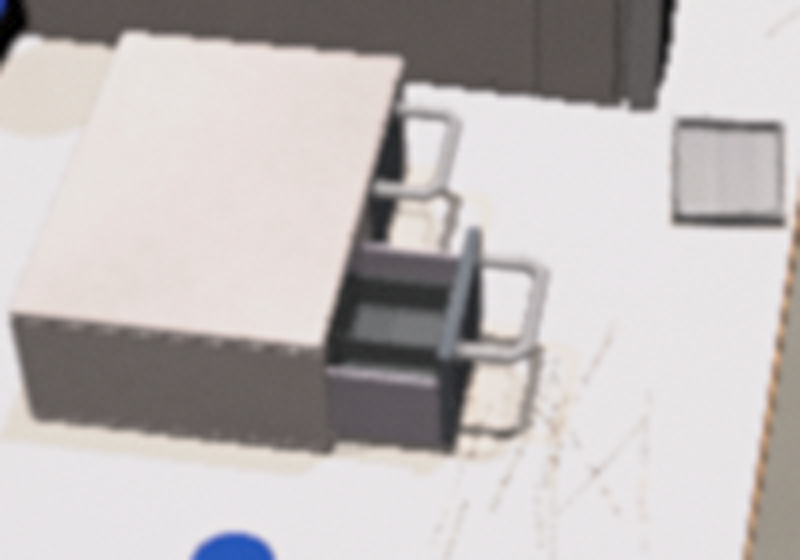

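```bash
python3 - <<'E'
from h import *
t=grab_frame("top");s=grab_frame("side")
T=lambda a:(np.array(a)+.5)/4-.5+[190,115]
S=lambda a:(np.array(a)+.5)/4-.5+[180,210]
def cab(n,P):
    print(n,np.round(P[:,:2],0).tolist())
    c=P.mean(0); ax=(P[0]-P[3]+P[1]-P[2])/2; ay=(P[0]-P[1]+P[3]-P[2])/2
    print('  c',c.round(1),'L',np.hypot(*ax[:2]),np.hypot(*ay[:2]),'yaw x',np.degrees(np.arctan2(ax[1],ax[0])),'yaw y',np.degrees(np.arctan2(-ay[0],ay[1])))
# order BL BR FR FL
cab('cabT',plane(t,T([(58,160),(443,52),(528,330),(137,446)]),105))
cab('cabS',plane(s,S([(12,314),(328,350),(402,60),(125,33)])[[0,3,2,1]],105))
cab('trayT',plane(t,T([(568,627),(698,577),(741,680),(612,732)]),14))
cab('trayS',plane(s,S([(673,222),(675,120),(782,124),(782,224)]),14))
print('LhT',plane(t,T([(232,603),(340,582)]),82).round(0).tolist())
print('RhT',plane(t,T([(397,440),(503,412)]),82).round(0).tolist())
print('LhS',plane(s,S([(520,352),(545,268)]),82).round(0).tolist())
print('RhS',plane(s,S([(440,190),(457,117)]),82).round(0).tolist())
E
```

```text
cabT [[754.0, 446.0], [829.0, 189.0], [640.0, 132.0], [562.0, 389.0]]
  c [696.2 289.2 105. ] L 199.40142164424617 267.9424842278212 yaw x 16.6893045872444 yaw y 16.605025316206707
cabS [[750.0, 451.0], [832.0, 193.0], [643.0, 135.0], [559.0, 393.0]]
  c [696.1 293.1 105. ] L 198.8029017881281 270.8238189166161 yaw x 16.981105847511763 yaw y 17.939687209284546
trayT [[449.0, 103.0], [484.0, 13.0], [412.0, -16.0], [376.0, 73.0]]
  c [430.2  43.2  14. ] L 77.60964880110883 96.53055626561905 yaw x 22.496387334479476 yaw y 21.60510060220948
trayS [[446.0, 115.0], [486.0, 18.0], [414.0, -11.0], [377.0, 85.0]]
  c [430.6  51.8  14. ] L 76.51802225145643 103.97927587086166 yaw x 22.99435595750213 yaw y 21.772358108788
LhT [[460.0, 328.0, 82.0], [474.0, 256.0, 82.0]]
RhT [[569.0, 219.0, 82.0], [589.0, 148.0, 82.0]]
LhS [[462.0, 325.0, 82.0], [479.0, 253.0, 82.0]]
RhS [[572.0, 218.0, 82.0], [595.0, 149.0, 82.0]]
```

```bash
python3 -m creep '[[0.3,39,-46,0,0,0,0],[0.58,39,-46,0,0,0,0],[0.58,39,-46,0,0,0,0],[0.58,39,-46,0,0,0,0],[0.58,39,-46,0,0,0,0]]' 20
python3 -m creep '[[0.58,39,-46,0,0,0,0],[0.58,39,-46,0,0,0,0],[0.58,39,-46,0,0,0,0],[0.58,39,-46,0,0,0,0],[0.58,39,-46,0,0,0,0]]'
python3 -m creep '[[0.58,39,-46,0,0,0,-10.4],[0.58,39,-46,0,0,0,0],[0.58,0,0,0,0,0,0]]'
```

```text
time_s: 0.98
ee_pos: [320.1, -232.2, 214.1]
ee_rot: [180.0, -0.0, 24.3]
force: [0.3, 0.2, -0.3]
gripper_width: 44.4
time_s: 1.6
ee_pos: [403.1, 57.9, 214.3]
ee_rot: [180.0, -0.1, 24.4]
force: [1.0, -1.1, 0.6]
gripper_width: 38.0
time_s: 1.98
ee_pos: [425.3, 177.5, 213.7]
ee_rot: [-180.0, -0.0, 35.1]
force: [0.2, -1.1, 0.7]
gripper_width: 38.5
```

```bash
python3 -m creep '[[0.58,0,0,0,0,0,-10.3],[0.58,0,0,0,0,0,-10.3],[0.58,0,0,0,0,0,-10.3],[0.58,0,0,0,0,0,-10.3],[0.58,0,0,0,0,0,-10.3]]'
python3 -m creep '[[0.58,0,0,0,0,0,-10.3],[0.58,0,0,0,0,0,-10.1],[0.58,0,0,0,0,0,0]]'
python3 - <<'E'
from h import *
d=grab_frame("wrist");cv2.imwrite("pics/w1.png",d["frame"][:,:,::-1])
print(state()['ee_pos'],state()['ee_rot'])
E
```

```text
time_s: 2.6
ee_pos: [425.0, 172.6, 214.0]
ee_rot: [-180.0, 0.0, 86.5]
force: [0.2, 0.1, 0.6]
gripper_width: 38.1
time_s: 2.98
ee_pos: [425.0, 172.8, 214.0]
ee_rot: [-180.0, 0.0, 106.4]
force: [-0.2, 0.5, 0.1]
gripper_width: 38.8
[425.02984964 173.01425316 213.95481766] [-1.79990230e+02  2.01218991e-02  1.06400940e+02]
```

View pics/w1.png

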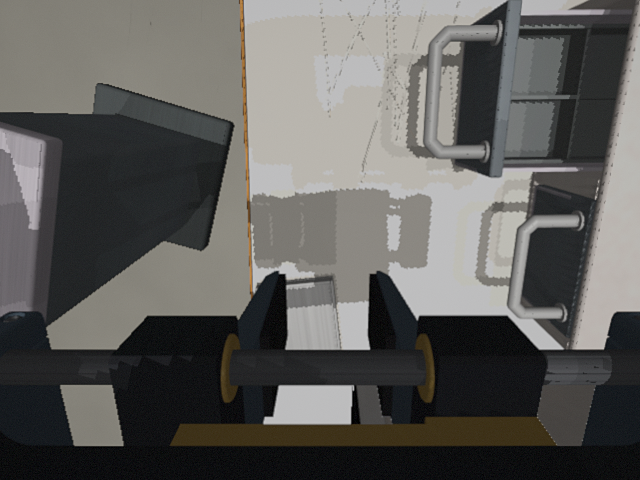

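```bash
python3 - <<'E'
from h import *
d=grab_frame("wrist")
P=plane(d,[(434,45),(432,145),(433,94)],82);print('L',P.round(1).tolist())
Q=plane(d,[(522,237),(515,305),(518,268)],82);print('R',Q.round(1).tolist())
E=plane(d,[(516,5),(498,173)],95);print('front top',E.round(1).tolist())
E=plane(d,[(630,110),(602,190),(565,340)],105);print('cab edge',E.round(1).tolist())
for A in(P,Q,E): print(np.degrees(np.arctan2(A[1,0]-A[0,0],-(A[1,1]-A[0,1]))))
crop(d,380,0,640,350,3,"pics/w1c.png") if 0 else crop(d,400,0,640,190,3,"pics/w1c.png")
E
```

```text
L [[457.9, 323.9, 82.0], [480.8, 259.8, 82.0], [468.7, 293.6, 82.0]]
R [[575.7, 213.1, 82.0], [595.4, 156.3, 82.0], [583.8, 187.8, 82.0]]
front top [[498.2, 358.4, 95.0], [530.8, 254.7, 95.0]]
cab edge [[595.0, 319.1, 105.0], [602.8, 264.7, 105.0], [632.4, 146.6, 105.0]]
19.66558570810428
19.101006393699688
8.104345032611537
```

View pics/w1c.png

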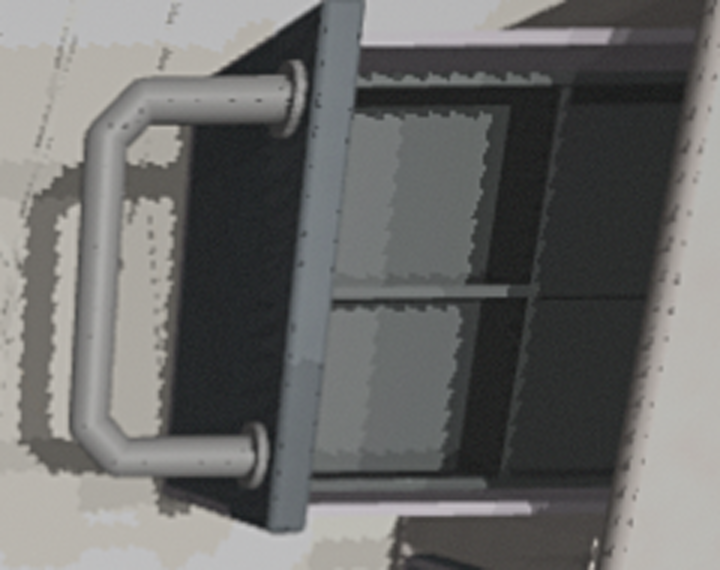

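```bash
python3 -m creep '[[0.58,0,0,0,0,0,-1],[0.58,33.8,26,0,0,0,0],[0.58,33.8,26,0,0,0,0],[0.58,33.7,26,40,0,0,0],[0.58,0,0,40,0,0,0]]'
python3 -m creep '[[0.58,0,0,0,0,0,0],[0.58,0,0,0,0,0,0]]'
python3 - <<'E'
from h import *
d=grab_frame("wrist");cv2.imwrite("pics/w2.png",d["frame"][:,:,::-1])
print(state()['ee_pos'],state()['ee_rot'])
E
```

```text
time_s: 3.7
ee_pos: [470.1, 296.9, 132.9]
ee_rot: [179.9, -0.1, 107.7]
force: [-0.1, -0.5, 0.1]
gripper_width: 38.0
time_s: 3.95
ee_pos: [469.6, 294.3, 135.3]
ee_rot: [179.9, -0.0, 107.6]
force: [0.2, -0.5, -0.5]
gripper_width: 38.1
[469.85953382 294.39461302 135.88854787] [ 1.79804873e+02 -3.96504813e-02  1.07600186e+02]
```

View pics/w2.png

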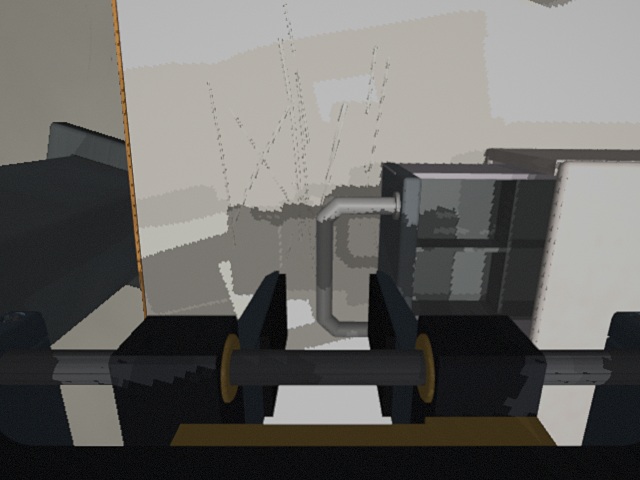

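```bash
python3 - <<'E'
from h import *
d=grab_frame("wrist")
P=plane(d,[(324,222),(324,312),(325,268)],82);print('L',P.round(1).tolist())
P=plane(d,[(404,170),(413,320)],95);print('front',P.round(1).tolist())
P=plane(d,[(559,162),(534,343)],105);print('cab',P.round(1).tolist(), np.degrees(np.arctan2(P[1,0]-P[0,0],-(P[1,1]-P[0,1]))))
print(proj(d,[[469.6,294.3,82],[469.6,294.3,62]]))
E
```

```text
L [[459.4, 320.5, 82.0], [477.0, 264.7, 82.0], [468.7, 293.2, 82.0]]
front [[490.5, 363.8, 95.0], [527.5, 282.0, 95.0]]
cab [[561.9, 392.0, 105.0], [596.6, 293.7, 105.0]] 19.456081652121554
[[327.03761907 266.77102366]
 [326.91207305 256.01054647]]
```

```bash
python3 -m creep '[[0.58,0,0,30,0,0,0],[0.58,0,0,25,0,0,0],[0.58,0,0,18,0,0,0],[0.58,0,0,0,0,0,0]]'
python3 -m creep '[[0.95,0,0,0,0,0,0],[0.95,0,0,0,0,0,0],[0.95,0,0,0,0,0,0]]' 12
python3 -m creep '[[0.95,0,0,0,0,0,0],[0.95,0,0,0,0,0,0]]' 12
```

```text
time_s: 4.55
ee_pos: [468.8, 293.8, 61.3]
ee_rot: [-180.0, 0.0, 107.6]
force: [-0.4, 0.1, 0.8]
gripper_width: 38.1
time_s: 4.92
ee_pos: [469.0, 294.3, 61.7]
ee_rot: [179.9, -0.0, 107.6]
force: [-1.3, -0.2, 0.1]
gripper_width: 11.1
time_s: 5.18
ee_pos: [469.1, 294.3, 61.6]
ee_rot: [179.9, -0.0, 107.6]
force: [-0.4, -0.3, 6.5]
gripper_width: 9.5
```

```bash
python3 -m creep '[[0.95,0,4,0,0,0,0],[0.95,0,6,0,0,0,0],[0.95,0,6,0,0,0,0],[0.95,0,4,0,0,0,0],[0.95,0,0,0,0,0,0]]'
python3 -m creep '[[0.95,0,5,0,0,0,0],[0.95,0,5,0,0,0,0],[0.95,0,5,0,0,0,0],[0.95,0,3,0,0,0,0],[0.95,0,0,0,0,0,0]]'
```

```text
time_s: 5.8
ee_pos: [489.1, 300.4, 61.6]
ee_rot: [179.8, 0.0, 107.6]
force: [1.3, -0.9, 4.3]
gripper_width: 9.5
time_s: 6.42
ee_pos: [505.9, 305.6, 61.6]
ee_rot: [179.9, 0.0, 107.6]
force: [0.6, -1.8, 5.5]
gripper_width: 9.5
```

```bash
for i in 1; do
python3 -m creep '[[0.95,0,2,0,0,0,0],[0.95,0,2,0,0,0,0]]'
python3 -m creep '[[0.95,0,2,0,0,0,0],[0.95,0,2,0,0,0,0]]'
python3 -m creep '[[0.95,0,2,0,0,0,0],[0.95,0,2,0,0,0,0]]'
python3 -m creep '[[0.95,0,2,0,0,0,0],[0.95,0,2,0,0,0,0]]'
done | grep -E "pos|force"
```

```text
ee_pos: [509.1, 306.6, 61.6]
force: [-0.8, -2.6, 5.6]
ee_pos: [512.9, 307.8, 61.6]
force: [-0.7, -2.3, 7.4]
ee_pos: [516.7, 309.0, 61.6]
force: [-0.3, -1.5, 6.9]
ee_pos: [520.6, 310.2, 61.6]
force: [-0.8, -3.3, 5.8]
```

```bash
for i in 1; do
python3 -m creep '[[0.95,0,2,0,0,0,0],[0.95,0,1,0,0,0,0]]'
python3 -m creep '[[0.95,0,1.5,0,0,0,0],[0.95,0,1.5,0,0,0,0]]'
python3 -m creep '[[0.95,0,1.5,0,0,0,0],[0.95,0,1.5,0,0,0,0]]'
done | grep -E "pos|force"
```

```text
ee_pos: [523.0, 310.9, 61.6]
force: [-3.2, -2.7, 8.6]
ee_pos: [523.6, 311.0, 61.5]
force: [-8.1, -4.4, 12.7]
ee_pos: [524.0, 311.1, 61.4]
force: [-12.7, -4.4, 16.3]
```

```bash
for i in 1; do
python3 -m creep '[[0.95,0,0.5,0,0,0,0],[0.95,0,0.5,0,0,0,0]]'
done | grep -E "pos|force"; python3 - <<'E'
from h import *
print(state()['force'],state()['torque'],state()['ee_pos'])
d=grab_frame("wrist");cv2.imwrite("pics/w3.png",d["frame"][:,:,::-1])
d=grab_frame("side");crop(d,180,190,380,340,4,"pics/s3.png")
E
```

```text
ee_pos: [524.5, 311.3, 61.4]
force: [-12.3, -4.6, 15.2]
[-12.32028719  -4.57976805  15.21937967] [-0.91205063  1.98311482 -0.16889072] [524.48100531 311.27179725  61.41192028]
```

View pics/w3.png

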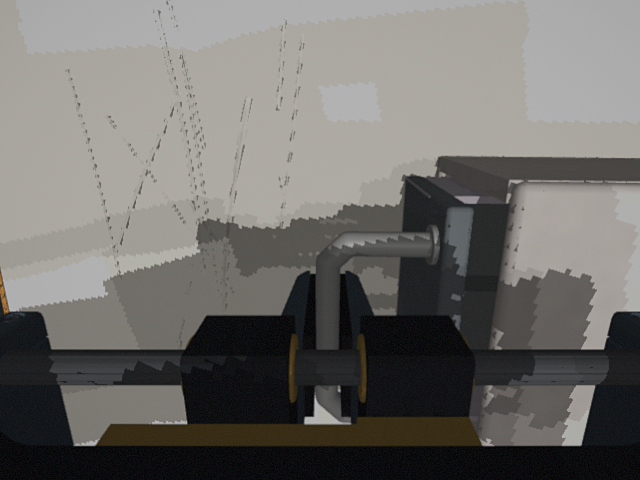

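View pics/s3.png

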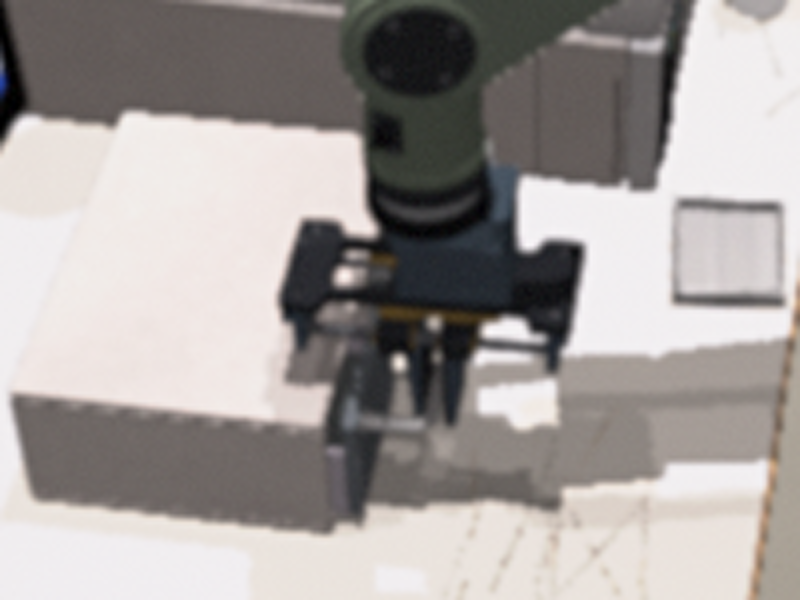

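```bash
for i in 1; do
python3 -m creep '[[0.95,0,1,0,0,0,0],[0.95,0,1,0,0,0,0]]'
python3 -m creep '[[0.95,0,1,0,0,0,0],[0.95,0,1,0,0,0,0]]'
done | grep -E "pos|force"
```

```text
ee_pos: [529.2, 312.8, 61.5]
force: [-4.4, -3.6, 10.0]
ee_pos: [533.3, 314.1, 61.5]
force: [-0.7, -2.6, 5.6]
```

```bash
for i in 1; do
python3 -m creep '[[0.95,0,1,0,0,0,0],[0.95,0,1,0,0,0,0]]'
python3 -m creep '[[0.95,0,1,0,0,0,0],[0.95,0,1,0,0,0,0]]'
done | grep -E "pos|force"
```

```text
ee_pos: [534.5, 314.4, 61.4]
force: [-3.9, -4.0, 8.3]
ee_pos: [534.4, 314.4, 61.4]
force: [-9.1, -4.5, 12.7]
```

```bash
for i in 1; do
python3 -m creep '[[0.95,0,1,0,0,0,0],[0.95,0,1,0,0,0,0],[0.95,0,0,0,0,0,0]]'
python3 -m creep '[[0.95,0,1,0,0,0,0],[0.95,0,1,0,0,0,0],[0.95,0,0,0,0,0,0]]'
done | grep -E "pos|force"
```

```text
ee_pos: [534.4, 314.4, 61.3]
force: [-11.3, -4.5, 13.8]
ee_pos: [534.4, 314.4, 61.1]
force: [-15.7, -6.4, 16.2]
```

```bash
(python3 -m creep '[[0.95,0,-2,0,0,0,0],[0.95,0,-2,0,0,0,0],[0.95,0,-1.5,0,0,0,0],[0.95,0,0,0,0,0,0]]'
python3 -m creep '[[0.58,0,0,0,0,0,0],[0.58,0,0,0,0,0,0],[0.58,0,0,0,0,0,0],[0.58,0,0,0,0,0,0]]'
python3 -m creep '[[0.58,0,0,-40,0,0,0],[0.58,0,0,-50,0,0,0],[0.58,-20,-25,-30,0,0,0],[0.58,-30,-40,0,0,0,0],[0.58,0,0,0,0,0,0]]') ; python3 - <<'E'
from h import *
d=grab_frame("wrist");cv2.imwrite("pics/w4.png",d["frame"][:,:,::-1])
E
```

```text
time_s: 10.78
ee_pos: [534.5, 314.5, 61.1]
ee_rot: [-179.8, 0.1, 107.6]
force: [-4.0, -2.2, 7.1]
gripper_width: 9.5
time_s: 11.28
ee_pos: [536.0, 315.6, 60.7]
ee_rot: [-180.0, 0.0, 107.6]
force: [-0.3, 0.0, -0.6]
gripper_width: 38.1
time_s: 11.9
ee_pos: [487.0, 245.9, 181.3]
ee_rot: [-179.9, 0.0, 107.6]
force: [0.5, 0.5, -0.8]
gripper_width: 38.6
```

View pics/w4.png

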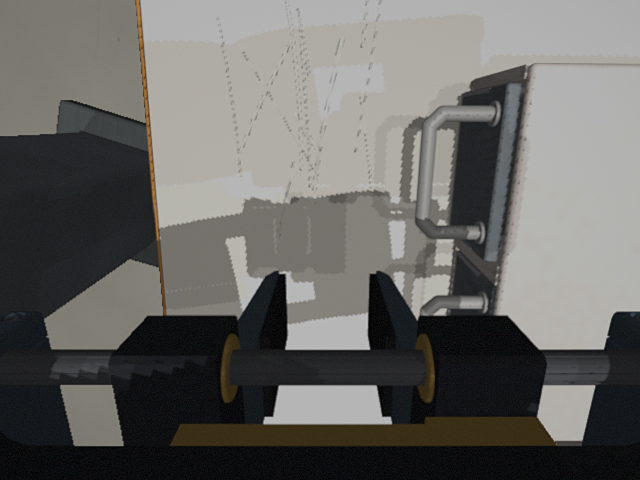

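```bash
(python3 -m creep '[[0.58,-40,20,0,0,0,0],[0.58,-44,20,0,0,0,0],[0.58,0,33,15,0,0,0],[0.58,0,0,15,0,0,0],[0.58,0,0,0,0,0,0]]') ; python3 - <<'E'
from h import *
d=grab_frame("wrist");cv2.imwrite("pics/w5.png",d["frame"][:,:,::-1]);print(state()['ee_pos'],proj(d,[[582,188,82]]))
E
```

```text
time_s: 12.58
ee_pos: [583.1, 190.4, 148.7]
ee_rot: [-179.7, -0.0, 107.7]
force: [-0.3, -0.7, 0.3]
gripper_width: 38.4
[583.37511821 190.5614161  149.95884311] [[325.51365245 262.49710443]]
```

View pics/w5.png

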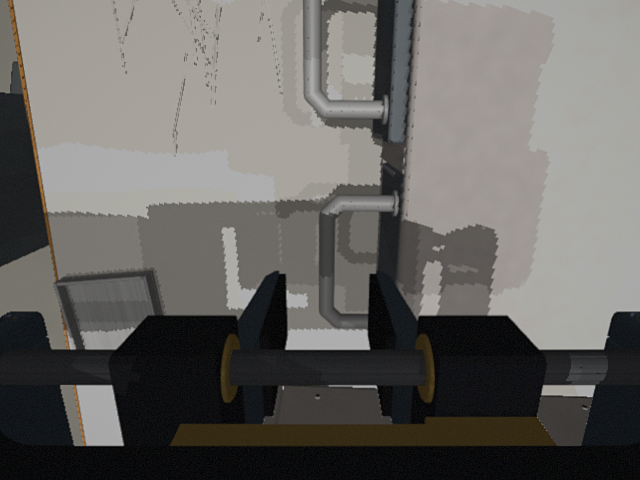

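```bash
(python3 -m creep '[[0.58,-2,-1,30,0,0,0],[0.58,0,0,35,0,0,0],[0.58,0,0,22,0,0,0],[0.58,0,0,0,0,0,0]]'
python3 -m creep '[[0.95,0,0,0,0,0,0],[0.95,0,0,0,0,0,0],[0.95,0,0,0,0,0,0],[0.95,0,0,0,0,0,0],[0.95,0,0,0,0,0,0]]' 25)
```

```text
time_s: 13.12
ee_pos: [582.5, 188.1, 63.2]
ee_rot: [-179.8, 0.0, 107.7]
force: [0.9, 0.0, 0.3]
gripper_width: 38.1
time_s: 13.75
ee_pos: [583.0, 187.7, 64.8]
ee_rot: [-179.9, -0.0, 107.6]
force: [-4.1, -0.6, 5.3]
gripper_width: 9.4
```

Pull gently, watching force.

```bash
(python3 -m creep '[[0.95,0,-1.5,0,0,0,0],[0.95,0,-1.5,0,0,0,0]]'
python3 -m creep '[[0.95,0,-1,0,0,0,0],[0.95,0,-1,0,0,0,0]]'
python3 -m creep '[[0.95,0,-1,0,0,0,0],[0.95,0,-1,0,0,0,0]]') | grep -E "pos|force"
```

```text
ee_pos: [582.9, 187.7, 64.8]
force: [3.6, 2.5, 1.5]
ee_pos: [582.4, 187.6, 64.8]
force: [7.7, 2.9, 0.5]
ee_pos: [582.1, 187.5, 64.8]
force: [11.0, 3.7, -3.5]
```

```bash
(python3 -m creep '[[0.95,0,-1,0,0,0,0],[0.95,0,-1,0,0,0,0]]'
python3 -m creep '[[0.95,0,-1,0,0,0,0],[0.95,0,-1,0,0,0,0]]') | grep -E "pos|force"
```

```text
ee_pos: [581.0, 187.1, 64.8]
force: [9.9, 4.4, -1.5]
ee_pos: [576.1, 185.6, 64.8]
force: [4.1, 2.1, 2.7]
```

```bash
(python3 -m creep '[[0.95,0,-2,0,0,0,0],[0.95,0,-2,0,0,0,0],[0.95,0,-2,0,0,0,0]]'
python3 -m creep '[[0.95,0,-2,0,0,0,0],[0.95,0,-2,0,0,0,0],[0.95,0,-2,0,0,0,0]]'
python3 -m creep '[[0.95,0,-2,0,0,0,0],[0.95,0,-2,0,0,0,0],[0.95,0,-2,0,0,0,0]]') | grep -E "pos|force"
```

```text
ee_pos: [567.8, 183.0, 64.8]
force: [0.1, 2.1, 6.8]
ee_pos: [561.9, 181.2, 64.8]
force: [1.7, 1.1, 7.2]
ee_pos: [556.2, 179.5, 64.8]
force: [0.5, 1.1, 7.5]
```

```bash
(python3 -m creep '[[0.95,0,-4,0,0,0,0],[0.95,0,-6,0,0,0,0],[0.95,0,-7,0,0,0,0],[0.95,0,-7,0,0,0,0],[0.95,0,-7,0,0,0,0]]'
python3 -m creep '[[0.95,0,-7,0,0,0,0],[0.95,0,-7,0,0,0,0],[0.95,0,-7,0,0,0,0],[0.95,0,-7,0,0,0,0],[0.95,0,-7,0,0,0,0]]'
python3 -m creep '[[0.95,0,-6,0,0,0,0],[0.95,0,-5,0,0,0,0],[0.95,0,-4,0,0,0,0],[0.95,0,-2,0,0,0,0],[0.95,0,0,0,0,0,0]]') | grep -E "pos|force"
```

```text
ee_pos: [526.5, 170.3, 64.7]
force: [0.8, 2.5, 6.9]
ee_pos: [493.1, 160.0, 64.7]
force: [1.0, 4.3, 7.6]
ee_pos: [476.5, 154.9, 64.7]
force: [-1.6, 4.1, 8.6]
```

```bash
(python3 -m creep '[[0.58,0,0,0,0,0,0],[0.58,0,0,0,0,0,0],[0.58,0,0,0,0,0,0],[0.58,0,0,0,0,0,0]]'
python3 -m creep '[[0.58,0,0,-40,0,0,0],[0.58,0,0,-50,0,0,0],[0.58,0,0,-10,0,0,0],[0.58,0,20,0,0,0,0],[0.58,0,0,0,0,0,0]]') ; python3 - <<'E'
from h import *
d=grab_frame("wrist");cv2.imwrite("pics/w6.png",d["frame"][:,:,::-1]);print(state()['ee_pos'],state()['ee_rot'],proj(d,[[566.1,183.3,86],[566.1,183.3,60]]))
E
```

```text
time_s: 18.5
ee_pos: [476.8, 153.8, 63.6]
ee_rot: [-179.9, 0.0, 107.6]
force: [-0.4, 0.0, 0.2]
gripper_width: 37.9
time_s: 19.12
ee_pos: [496.4, 160.1, 163.1]
ee_rot: [-179.9, 0.0, 107.6]
force: [-0.3, 0.0, 0.4]
gripper_width: 38.3
[495.41346838 159.832625   162.83442246] [-1.79844114e+02  5.29324207e-03  1.07639578e+02] [[438.49281698 253.02206835]
 [428.89152836 241.54053083]]
```

View pics/w6.png

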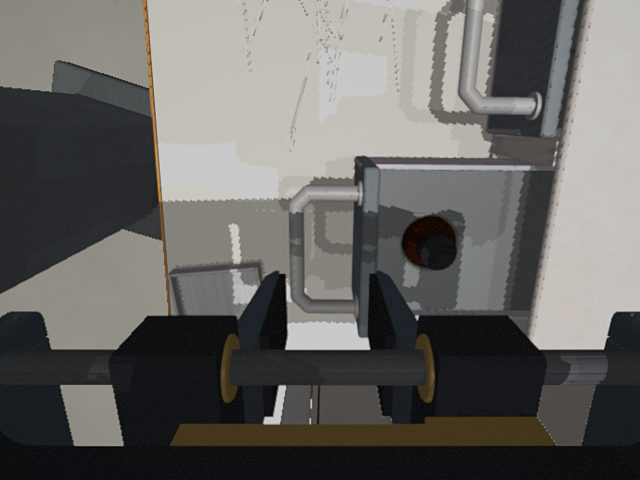

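```bash
(python3 -m creep '[[0.59,2,37,0,0,0,0],[0.59,0,37,0,0,0,0],[0.59,0,0,30,0,0,0],[0.59,0,0,25,0,0,0],[0.59,0,0,0,0,0,0]]') ; python3 - <<'E'
from h import *
d=grab_frame("wrist");cv2.imwrite("pics/w7.png",d["frame"][:,:,::-1]);print(state()['ee_pos'],state()['ee_rot'],proj(d,[[565.8,184.5,86],[565.8,184.5,60]]))
d=grab_frame("side");crop(d,180,190,380,340,4,"pics/s7.png")
E
```

```text
time_s: 19.8
ee_pos: [563.5, 183.6, 106.2]
ee_rot: [-179.6, 0.0, 107.6]
force: [-0.1, 0.1, 0.2]
gripper_width: 37.3
[564.82436005 184.03179576 107.91416908] [-1.79805073e+02  4.71830295e-03  1.07638941e+02] [[333.00457798 289.1023152 ]
 [332.65714546 271.1206816 ]]
```

View pics/w7.png

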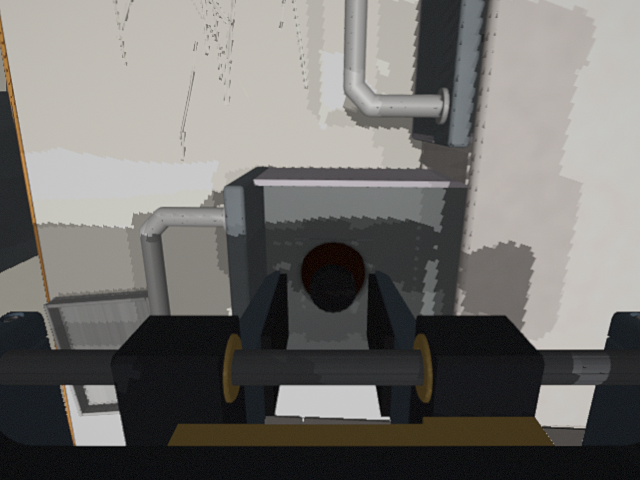

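View pics/s7.png

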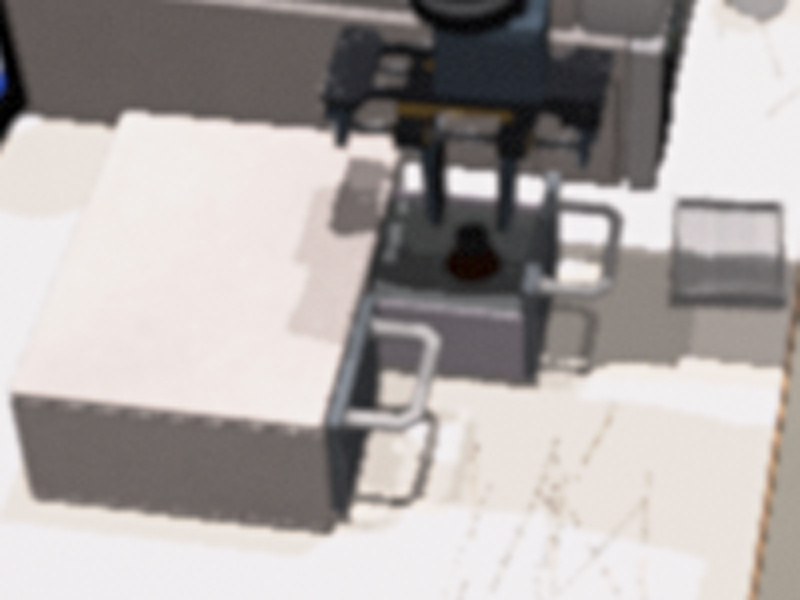

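```bash
(python3 -m creep '[[0.59,0,0.5,15,0,0,0],[0.59,0,0,14,0,0,0],[0.59,0,0,6,0,0,0],[0.59,0,0,0,0,0,0]]'
python3 -m creep '[[0.8,0,0,0,0,0,0],[0.85,0,0,0,0,0,0],[0.85,0,0,0,0,0,0],[0.85,0,0,0,0,0,0]]' 15); python3 - <<'E'
from h import *
d=grab_frame("side");crop(d,180,190,380,340,4,"pics/s8.png")
E
```

```text
time_s: 20.4
ee_pos: [566.2, 184.5, 73.2]
ee_rot: [-179.9, 0.0, 107.6]
force: [0.8, -0.1, -0.6]
gripper_width: 37.2
time_s: 20.9
ee_pos: [566.9, 184.7, 74.4]
ee_rot: [179.9, 0.0, 107.6]
force: [-0.1, 0.9, 1.4]
gripper_width: 24.1
```

View pics/s8.png

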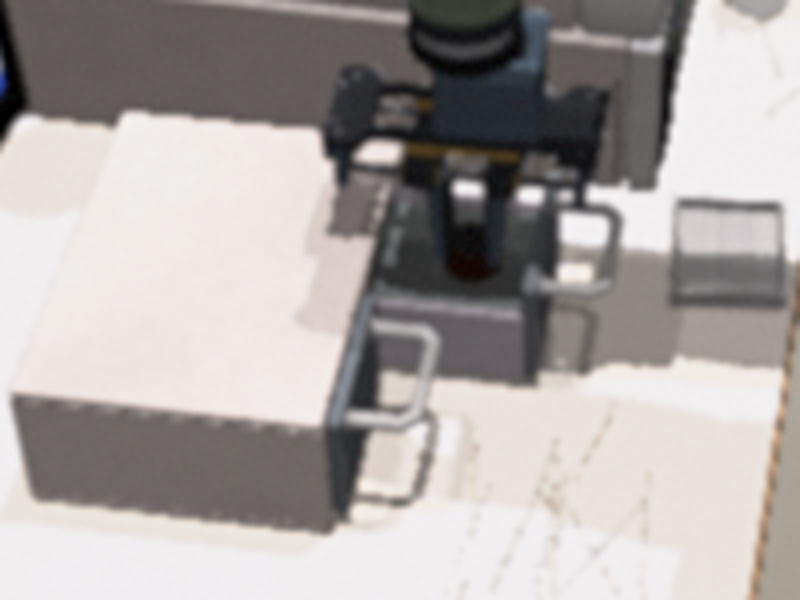

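```bash
(python3 -m creep '[[0.85,0,0,-2,0,0,0],[0.85,0,0,-4,0,0,0],[0.85,0,0,-8,0,0,0],[0.85,0,0,-12,0,0,0],[0.85,0,0,-14,0,0,0]]' 20
python3 -m creep '[[0.85,0,0,-15,0,0,0],[0.85,0,0,-15,0,0,0],[0.85,0,0,-15,0,0,0],[0.85,0,0,-15,0,0,0],[0.85,0,0,-8,0,0,0]]');  python3 - <<'E'
from h import *
d=grab_frame("side");crop(d,180,170,380,320,4,"pics/s9.png")
E
```

```text
time_s: 21.58
ee_pos: [566.7, 184.6, 115.0]
ee_rot: [180.0, 0.0, 107.6]
force: [0.1, -0.5, -0.5]
gripper_width: 23.8
time_s: 22.2
ee_pos: [567.0, 184.7, 183.2]
ee_rot: [179.9, 0.0, 107.6]
force: [-0.2, 0.8, 0.3]
gripper_width: 24.3
```

View pics/s9.png

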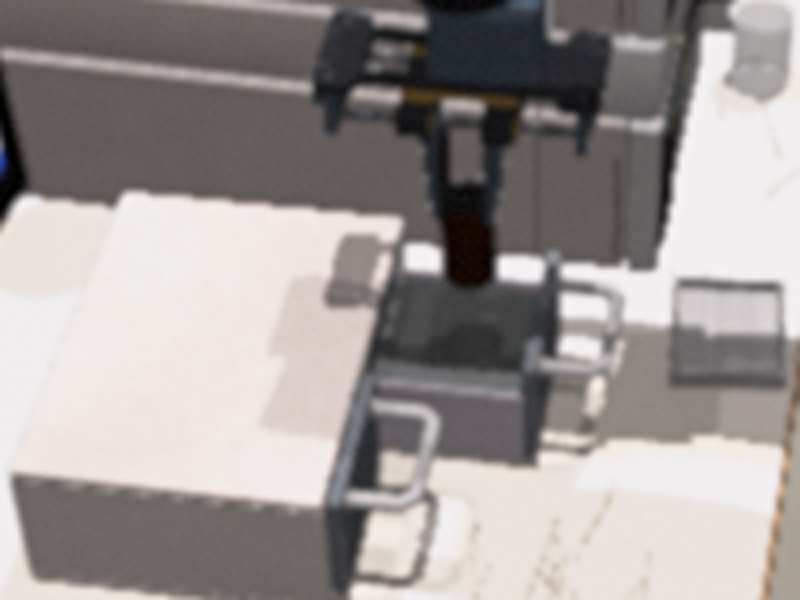

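```bash
(python3 -m creep '[[0.85,-10,-19,0,0,0,0],[0.85,-20,-38,0,0,0,0],[0.85,-25,-48,0,0,0,0],[0.85,-22,-42,0,0,0,0],[0.85,-13,-25,0,0,0,0]]' 
python3 -m creep '[[0.85,0,0,0,0,0,0],[0.85,0,0,30,0,0,0],[0.85,0,0,20,0,0,0],[0.85,0,0,0,0,0,0],[0.85,0,0,0,0,0,0]]');  python3 - <<'E'
from h import *
s=state();print(s['ee_pos'],s['ee_rot'],s['force'])
d=grab_frame("side");crop(d,260,150,460,300,4,"pics/s10.png")
print(proj(d,[[*s['ee_pos'][:2],3]]))
d=grab_frame("top");crop(d,290,170,440,310,5,"pics/t10.png")
d=grab_frame("wrist");cv2.imwrite("pics/w10.png",d["frame"][:,:,::-1])
E
```

```text
time_s: 22.88
ee_pos: [427.8, 45.5, 181.6]
ee_rot: [-179.9, 0.0, 107.6]
force: [1.1, -0.0, 0.3]
gripper_width: 24.2
time_s: 23.5
ee_pos: [431.0, 47.2, 132.5]
ee_rot: [179.9, 0.0, 107.7]
force: [-0.6, -0.0, -1.1]
gripper_width: 23.7
[431.03229051  47.15741694 132.49904522] [1.79924371e+02 1.41318190e-02 1.07664511e+02] [-0.64179813 -0.04339694 -1.07782349]
[[361.88797613 254.209583  ]]
```

View pics/s10.png

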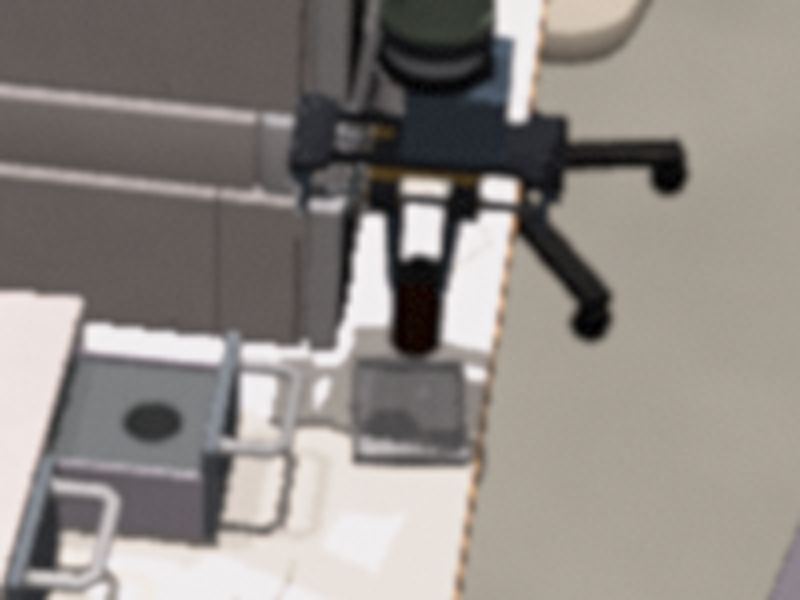

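View pics/w10.png

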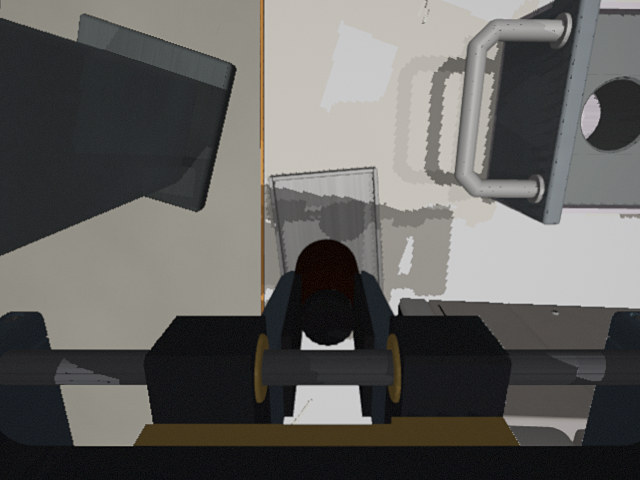

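```bash
python3 - <<'E'
from h import *
d=grab_frame("wrist")
P=plane(d,[(273,176),(376,168)],14)[:,:2];print(P.round(1), np.hypot(*(P[1]-P[0])))
u=(P[1]-P[0])/np.hypot(*(P[1]-P[0])); n=np.array([u[1],-u[0]]); print('centre',P.mean(0)+50*n, n)
E
```

```text
[[378.9  78.9]
 [448.7 107.2]] 75.29945897151798
centre [432.61796344  46.72335941] [ 0.37570926 -0.92673758]
```

```bash
(python3 -m creep '[[0.85,0,0,20,0,0,0],[0.85,0,0,20,0,0,0],[0.85,0,0,14,0,0,0],[0.85,0,0,8,0,0,0],[0.85,0,0,0,0,0,0]]' 
python3 -m creep '[[0.85,0,0,2,0,0,0],[0.85,0,0,1,0,0,0],[0.85,0,0,0,0,0,0]]'
python3 -m creep '[[0.85,0,0,1,0,0,0],[0.85,0,0,1,0,0,0],[0.85,0,0,0,0,0,0]]') | grep -E "pos|force"
```

```text
ee_pos: [429.9, 46.7, 69.9]
force: [-0.9, -0.6, -1.1]
ee_pos: [430.0, 46.7, 67.1]
force: [0.4, -0.9, -0.2]
ee_pos: [429.8, 46.7, 64.8]
force: [0.5, 0.0, -0.9]
```

```bash
(python3 -m creep '[[0.85,0,0,0.7,0,0,0],[0.85,0,0,0,0,0,0]]' 
python3 -m creep '[[0.85,0,0,0.7,0,0,0],[0.85,0,0,0,0,0,0]]'
python3 -m creep '[[0.85,0,0,0.5,0,0,0],[0.85,0,0,0,0,0,0]]') | grep -E "pos|force"
```

```text
ee_pos: [429.9, 46.7, 64.2]
force: [0.4, -0.1, -1.4]
ee_pos: [429.9, 46.7, 63.5]
force: [-0.2, -0.6, -0.2]
ee_pos: [430.1, 46.7, 63.3]
force: [-0.7, 2.3, 3.8]
```

```bash
(python3 -m creep '[[0.7,0,0,0,0,0,0],[0.62,0,0,0,0,0,0],[0.58,0,0,0,0,0,0],[0.5,0,0,0,0,0,0]]' 
python3 -m creep '[[0.5,0,0,-10,0,0,0],[0.5,0,0,-25,0,0,0],[0.5,0,0,-40,0,0,0],[0.5,0,0,-40,0,0,0],[0.5,0,0,0,0,0,0]]');  python3 - <<'E'
from h import *
d=grab_frame("side");crop(d,180,170,380,320,4,"pics/s11.png")
d=grab_frame("wrist");cv2.imwrite("pics/w11.png",d["frame"][:,:,::-1])
E
```

```text
time_s: 26.32
ee_pos: [429.9, 46.7, 63.0]
ee_rot: [-180.0, 0.0, 107.6]
force: [-0.3, -1.0, 0.5]
gripper_width: 44.2
time_s: 26.95
ee_pos: [432.2, 46.9, 181.6]
ee_rot: [179.5, 0.1, 107.6]
force: [0.1, 0.4, -0.3]
gripper_width: 45.5
```

View pics/s11.png

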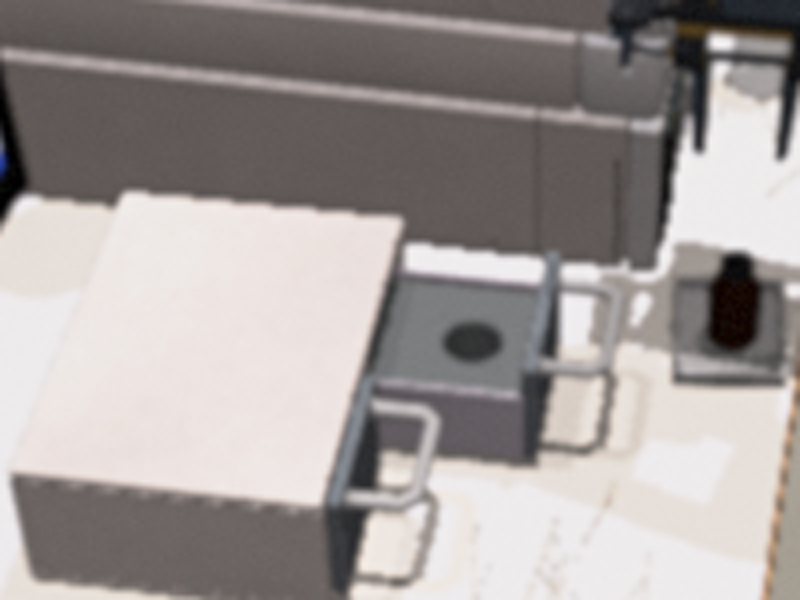

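View pics/w11.png

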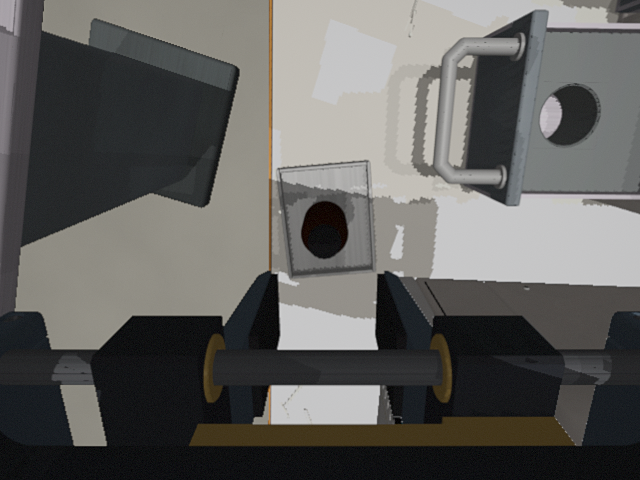

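```bash
python3 -m creep '[[0.5,0,0,0,0,0,0],[0.5,0,0,0,0,0,0]]'; python3 -c "
from workcell import *
print(job_done())"
```

```text
time_s: 27.3
ee_pos: [429.3, 46.7, 177.1]
ee_rot: [-179.9, -0.0, 107.6]
force: [0.2, -0.0, 0.3]
gripper_width: 45.4
the job is handed in; nothing more can be done
None
```

The job is done and handed in at about 27 s of the 59 s allowed.

- **Left drawer:** I gripped its handle and pushed it about 69 mm. It passed the catch at about 13 N and came up against a firm stop, which I checked with about 17 N. It rests roughly 10 mm proud of the cabinet face, within the stated range for home. It did not move after that.
- **Right drawer:** I pulled it past its catch at about 12 N and out to about 112 mm. It passed the interlock range freely, which confirms the left drawer is home.
- **Bottle:** I gripped it by the cap, lifted it straight up and lowered it until I felt light contact (about 4 N) with the tray floor. I then released it and withdrew.

**Last checks:** the side and wrist pictures show the bottle upright inside the tray, the left drawer still shut, and the gripper clear. The force reading is near zero.

**Disagreements:**
- The side and top cameras differed by 4 to 9 mm in y on the cabinet and tray. I used the wrist camera to settle it.
- While I gripped the handles, the force reading showed an upward pull of 5 to 16 N that I did not explain. It disappeared on release.
- I did not measure the beaker, big bottle or tin again at the end. The arm's path stayed well away from them.

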